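Sort samples, gauge block and levelling wedges into their trays

ROBOT

A 7-joint arm with a two-finger parallel gripper is mounted at the origin on a cart in front of the work surface, level with it; the furniture and walls round the work are solid. World frame = base frame: x ahead of the robot, y to its left, z up, the work surface at z = 0. Lengths are in m, angles in rad, forces in N, time in s.
With the tool pointing down it reaches from about 0.35 to 0.9 m from the base axis. Payload 7.2 kg.
Tool frame: the origin (TCP) lies between the finger pads; the fingertips stand arm.tip_reach ahead of it and the grasp point (between the pads) lies 2 mm behind it (arm.tip_reach is the distance from the TCP to the fingertips, in m); z points along the fingers, y is the line along which they close (so a half turn about z gives the same grasp; the last joint's range is limited). The gripper opens to 85 mm and grips with 20 to 120 N. Pads are 22 mm wide; open, the fingers measure 114 mm over their backs; the gripper's body (76 mm by 85 mm) begins 54 mm behind the grasp point. The pads swing forward as they close: fully open they stand 13 mm farther back than shut.
Start: joints at [1.11, 0.411, -0.013, 1.596, 0.006, 1.134, -0.082], TCP at [0.239, -0.577, 0.248] pointing down, gripper open.
Joint ranges: [-2.95, 2.95], [-0.29, 1.99], [-1.47, 1.44], [0.14, 2.54], [-1.03, 4.17], [0.13, 1.85], [-2.86, 2.86]. Speed limits (rad/s): [2.39, 2.39, 3.01, 3.01, 3.14, 3.14, 3.14].

INTERFACE

Orientations are given as a unit quaternion [w, x, y, z].
In Python, from rig import monitor, vision, workorder, arm gives the robot as it stands. The module is installed in compiled form; this text tells all that it offers.
- The arm moves only by the shell command python3 -m crank 'ROWS' [FORCE]. ROWS is JSON, a list that holds one entry, the list of rows, each a list of 5 numbers: the opening, from 0 (shut) to 1 (fully open), then the shift along the world's x, y, z in m, then the turn about the world's z in rad. A call has 1 to 8 rows; each row shifts and turns the commanded pose from where the row before left it; what a row does not reach is not made up. A row lasts 1/10 s, in which the tool goes at most 50 mm and 8.59 degrees, less where a joint would pass 70% of its speed; a pose out of reach is approached as far as the arm can. A call with a gripper value outside its range is refused whole. The fingers move at their own pace and stop on an object; FORCE is the grip in N (left out, the last holds). Time passes only in rows, so rows that do not move let the fingers close. It gives the time, the measured TCP pose, the force and the opening at its end, in the units of the state.
- monitor.read_state(): the state, without advancing time (a new reading comes with each control period).
- vision.read_camera(name): name is "scene" or "top" or "wrist"; returns the picture (384x512x3 uint8, blue, green, red); there is no depth.
- vision.calibration(name): a dict with "fx", "fy", "cx", "cy" (pixels), "T" (4x4, takes a point from camera to world coordinates); the wrist camera has in their place "hand_eye" (4x4, takes a point from camera to tool coordinates, whose origin is the TCP and whose axes are the flange's). Camera axes: x right, y up, looking along -z (the intrinsics and any distortion apply to the point x, -y, -z); pixel columns grow to the right and rows downward; lengths in m; the calibration is good to about 2 mm. A picture is of the moment at which its call begins: read the wrist's pose just before it. calibration takes no time and is no camera call.
- workorder.hand_in(): hands the job in, once; it reports no verdict.
The state is a dict: "time": time; "joint_positions": joint angles; "qd": joint speeds; "effort": joint torques, N m; "tcp_pos": TCP position; "tcp_rot": TCP orientation; "contact_force": force on the tool from outside, world axes, zero at the start; "moment": the same for the moment, N m; "width": finger opening in m.
Only numpy, scipy, OpenCV 4.12 (cv2) and the standard library are available. Lean on these libraries where they do the work, as an engineer would, in place of code of your own. Each camera call takes 0.05 s, during which the arm holds its last target. There are 200 camera calls.

TASK

Clear the bench by sorting the metal parts into their trays: stand the two round metal samples upright in the two-bay tray, one in the middle of each bay, lay the steel block flat in the middle of the smallest tray with its long side along the tray's, and pack the two levelling wedges flat into the large undivided tray, head to tail along its longer side with their slanted sides facing each other, so that together they fill the rectangle. Leave the loupe where it stands.

Things in the scene. Friction and masses are not known exactly. Their poses are not given: they have to be found in the camera images.
- wedge_a_center (a point): First aluminium wedge, 120 g, lying flat. Body 80 mm (x), 14 mm thick: straight side y=-16 mm; slanted side from y=+28 at thick end x=-40 (44 mm wide) to y=+4 at thin end x=+40 (20 mm wide). Grip lug on top at x=y=0: 12 mm (x), 20 mm (y), from 14 to 40 mm above the underside; pinch it along x just above the body. Point: x=y=0, 20 mm above the underside; z up
- wedge_b_center (a point): Second, identical aluminium wedge, 120 g, lying flat. Body 80 mm (x), 14 mm thick: straight side y=-16 mm; slanted side from y=+28 at thick end x=-40 (44 mm wide) to y=+4 at thin end x=+40 (20 mm wide). Grip lug on top at x=y=0: 12 mm (x), 20 mm (y), from 14 to 40 mm above the underside; pinch it along x just above the body. Point: x=y=0, 20 mm above the underside; z up
- tall_sample_center (a point): plain grey metal sample, an upright cylinder 34 mm in diameter and 45 mm high, about 0.3 kg; the point is its centre, half-way up; z is its axis, up
- short_sample_center (a point): grey metal sample, an upright cylinder 36 mm in diameter and 28 mm high, about 0.2 kg; the point is its centre, half-way up; z is its axis, up
- steel_block_center (a point): ground steel block 24 mm (x) by 40 mm (y) by 25 mm high, about 0.19 kg, lying flat; the point is its centre; grasp it across x
- loupe_center (a point): black ring-shaped loupe (eye lens) with a white band, 36 mm in diameter, 26 mm high, loose, standing among the other things; not to be moved; the point is its centre, half-way up
- bay_1 (a point): one bay of the grey two-bay tray, fixed to the bench: outside 64 mm (x) by 124 mm (y), rim 16 mm and floor 4 mm above the bench, walls and divider 4 mm, each bay 56 x 56 mm inside. The point is the centre of the floor of the bay on the tray's +y side; z up, y along the tray's length
- bay_2 (a point): the other bay of the two-bay tray, 60 mm from bay_1 on the tray's -y side: centre of its floor, same axes. A monitor stands behind the trays and a printer to their left, so long sideways moves are best made nearer the robot
- wedge_tray_floor (a point): large undivided grey tray, fixed to the bench: inside 76 mm (x) by 92 mm (y), walls 4 mm, rim 16 mm above the bench, floor 4 mm above it. The point is the centre of the floor; y along its longer side, z up
- block_tray_floor (a point): small undivided grey tray, fixed to the bench: inside 44 mm (x) by 60 mm (y), walls 4 mm, rim 16 mm above the bench, floor 4 mm above it. The point is the centre of the floor; y along its longer side, z up

How it is judged:
At the end, for the whole second after the job is handed in: Samples upright, one per bay, within 16 mm of its centre; block flat in smallest tray within 18 mm and 0.3 rad; wedges flat in large tray, within 32 mm of its centre and 0.2 rad of its long side, each on the other's slanted side (25-46 mm across, 16 mm along), pointing opposite ways; all at rest (((horizontal distance between tall_sample_center and bay_1 below 0.016 m and z of tall_sample_center in the frame of bay_1 between 0.0175 and 0.0275 m and angle between each of tall_sample_center, short_sample_center's own z axis and vertical below 0.1 rad and horizontal distance between short_sample_center and bay_2 below 0.016 m and z of short_sample_center in the frame of bay_2 between 0.009 and 0.019 m) or (horizontal distance between tall_sample_center and bay_2 below 0.016 m and z of tall_sample_center in the frame of bay_2 between 0.0175 and 0.0275 m and angle between each of tall_sample_center, short_sample_center's own z axis and vertical below 0.1 rad and horizontal distance between short_sample_center and bay_1 below 0.016 m and z of short_sample_center in the frame of bay_1 between 0.009 and 0.019 m)) and horizontal distance between steel_block_center and block_tray_floor below 0.018 m and z of steel_block_center in the frame of block_tray_floor between 0.0075 and 0.0175 m and angle between each of steel_block_center, wedge_a_center, wedge_b_center's own z axis and vertical below 0.1 rad and angle between the y axis of steel_block_center and the y axis of block_tray_floor, either way round below 0.3 rad and horizontal distance between each of wedge_a_center, wedge_b_center and wedge_tray_floor below 0.032 m and z of wedge_a_center in the frame of wedge_tray_floor between 0.015 and 0.025 m and z of wedge_b_center in the frame of wedge_tray_floor between 0.015 and 0.025 m and y of wedge_a_center in the frame of wedge_b_center between 0.025 and 0.046 m and x of wedge_a_center in the frame of wedge_b_center between -0.016 and 0.016 m and angle between the x axis of each of wedge_a_center, wedge_b_center and the y axis of wedge_tray_floor, either way round below 0.2 rad and y of wedge_b_center in the frame of wedge_a_center between 0.025 and 0.046 m and x of wedge_b_center in the frame of wedge_a_center between -0.016 and 0.016 m and linear speed of each of wedge_a, tall_sample, steel_block, wedge_b, short_sample below 0.02 m/s); the robot touches nothing.
It fails at once if the loupe is moved more than 25 mm or tipped (distance of loupe_center from where it was at the start of the episode above 0.025 m or angle between loupe_center's own z axis and vertical above 0.5 rad).
It also fails if it takes over 128 s, if anything falls off the work surface, if the arm or the gripper's body presses on something with over 40 N, if the wrist force passes 120 N, or if a joint passes its speed limit or range.

## Working session

There is one attempt and no reset: what is moved stays moved. The work goes in short steps, Python scripts to look and compute and a shell command to move; the robot and the scene stay as the last step left them, time stands still between calls to the robot, and variables do not carry over. Pictures are saved under pics/ and viewed, on a budget of 14 in all, crops included, one or two more only if the job needs it, and the job is handed in when it is done.

```bash
ls; mkdir -p pics; python3 - <<'E'
from rig import monitor, vision, workorder, arm
import cv2
print(arm.tip_reach); s=monitor.read_state(); print({k:s[k] for k in ('time','tcp_pos','tcp_rot','width','contact_force')})
for n in ("scene","top","wrist"):
    cv2.imwrite(f"pics/{n}0.png",vision.read_camera(n)); print(n,vision.calibration(n))
E
```

```text
pics
0.017
{'time': 0.0, 'tcp_pos': array([ 0.23899668, -0.57696497,  0.24742362]), 'tcp_rot': array([-8.13214690e-04,  9.80773814e-01,  1.95146124e-01, -2.35510530e-04]), 'width': 0.08556045523511938, 'contact_force': array([ 0.20686206, -0.38997692, -0.14568735])}
scene {'fx': 417.2383721065766, 'fy': 417.2383721065766, 'cx': 253.58022874782648, 'cy': 190.24169988640526, 'T': array([[-0.75860192,  0.29624646, -0.58031126, -0.15188049],
       [-0.65127498, -0.37085187,  0.66204969,  0.71237641],
       [-0.01907964,  0.88017437,  0.47426685,  0.58682087],
       [ 0.        ,  0.        ,  0.        ,  1.        ]])}
top {'fx': 439.9825343178812, 'fy': 439.9825343178812, 'cx': 255.69185275271622, 'cy': 185.713394204405, 'T': array([[ 4.37952236e-03,  9.81660257e-01, -1.90588455e-01,
         2.15299691e-01],
       [-9.99990288e-01,  4.20504036e-03, -1.31990589e-03,
        -4.59230159e-02],
       [-4.94267013e-04,  1.90592385e-01,  9.81669139e-01,
         1.47035130e+00],
       [ 0.00000000e+00,  0.00000000e+00,  0.00000000e+00,
         1.00000000e+00]])}
wrist {'fx': 269.59240852117307, 'fy': 269.59240852117307, 'cx': 257.725164182794, 'cy': 191.845470004227, 'hand_eye': array([[-5.69789222e-04,  9.49033939e-01,  3.15173377e-01,
         8.12635888e-02],
       [ 9.99999822e-01,  5.96033553e-04,  1.31135752e-05,
         1.47523012e-04],
       [-1.75408680e-04,  3.15173328e-01, -9.49034110e-01,
        -1.26405142e-01],
       [ 0.00000000e+00,  0.00000000e+00,  0.00000000e+00,
         1.00000000e+00]])}
```

View pics/scene0.png

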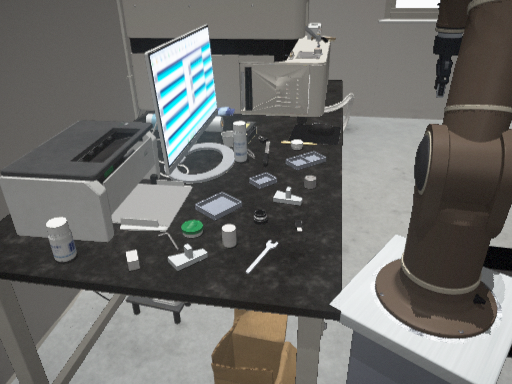

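View pics/top0.png

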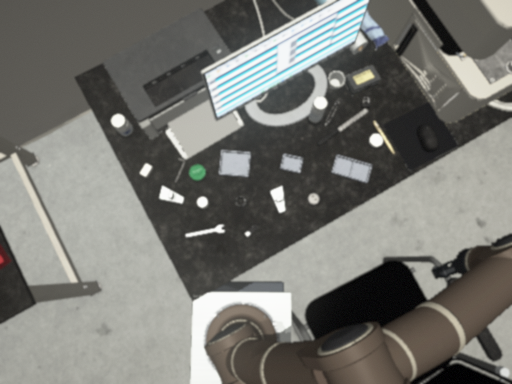

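The scene view shows both wedges, the two samples, the block (scene ~132,259), the loupe (260,215) and three trays. In the top view the trays are at (235,163), (291,162) and (352,168), the wedges at (171,195) and (278,198), the tall sample at (202,202), the short one at (313,198), the block at (146,170) and the loupe at (240,201).

```bash
cat > h.py <<'E'
import numpy as np, cv2, json
from scipy.spatial.transform import Rotation as R
from rig import monitor, vision, arm
def camT(name):
    c=vision.calibration(name)
    if name=="wrist":
        s=monitor.read_state(); T=np.eye(4); q=s["tcp_rot"]
        T[:3,:3]=R.from_quat([q[1],q[2],q[3],q[0]]).as_matrix(); T[:3,3]=s["tcp_pos"]
        c["T"]=T@c["hand_eye"]
    return c
def shot(name,fn):
    c=camT(name); im=vision.read_camera(name); cv2.imwrite(f"pics/{fn}.png",im)
    np.savez(f"pics/{fn}.npz",**c); return im,c
def load(fn): return cv2.imread(f"pics/{fn}.png"),dict(np.load(f"pics/{fn}.npz"))
def p2w(c,px,z):
    px=np.atleast_2d(np.asarray(px,float))
    d=np.c_[(px[:,0]-c["cx"])/c["fx"],-(px[:,1]-c["cy"])/c["fy"],-np.ones(len(px))]@c["T"][:3,:3].T
    o=c["T"][:3,3]; return o+d*((z-o[2])/d[:,2])[:,None]
def w2p(c,P):
    q=(np.atleast_2d(P)-c["T"][:3,3])@c["T"][:3,:3]
    return np.c_[c["cx"]+c["fx"]*q[:,0]/-q[:,2],c["cy"]-c["fy"]*q[:,1]/-q[:,2]]
def pose():
    s=monitor.read_state(); q=s["tcp_rot"]; M=R.from_quat([q[1],q[2],q[3],q[0]]).as_matrix()
    return s["time"],s["tcp_pos"].round(4),"yaw of tool y",round(float(np.arctan2(M[1,1],M[0,1])),3),"tilt",round(float(np.arccos(-M[2,2])),3),"w",round(s["width"],4),s["contact_force"].round(1)
E
python3 - <<'E'
from h import *
im,c=shot("top","top1")
for n,u,v,z in [("bay",352,168,.016),("blocktray",291,162,.016),("wtray",235,163,.016),("wA",171,195,.02),("wB",278,198,.02),("tall",202,202,.045),("short",313,198,.028),("block",146,170,.025),("loupe",240,201,.026)]:
    print(n,p2w(c,(u,v),z).round(3))
print(pose(), monitor.read_state()["joint_positions"].round(3))
cv2.imwrite("pics/top1c.png",cv2.resize(im[140:250,120:390],None,fx=2.9,fy=2.9,interpolation=cv2.INTER_CUBIC))
E
```

```text
bay [[ 0.56  -0.371  0.016]]
blocktray [[ 0.58  -0.164  0.016]]
wtray [[0.576 0.027 0.016]]
wA [[0.464 0.239 0.02 ]]
wB [[ 0.455 -0.119  0.02 ]]
tall [[0.437 0.132 0.045]]
short [[ 0.455 -0.234  0.028]]
block [[0.548 0.326 0.025]]
loupe [[0.444 0.008 0.026]]
(0.2, array([ 0.2391, -0.5772,  0.2478]), 'yaw of tool y', -1.178, 'tilt', 0.001, 'w', 0.0852, array([-0.1,  0.7,  0.3])) [ 1.11   0.412 -0.013  1.597  0.006  1.134 -0.082]
```

View pics/top1c.png

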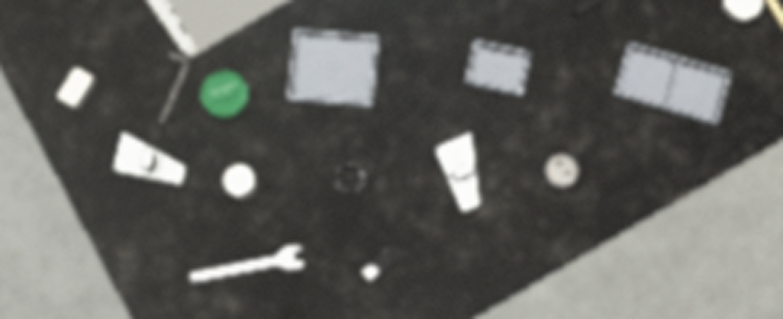

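Crop of the top view: the two wedges (crop 150,160 and 460,172), samples, block (75,87) and trays are all distinct, giving positions good to about 4 mm. Next I refine them with the wrist camera, starting on the right half.

```bash
python3 -m crank '[[[1,0.021,0.036,-0.005,-0.05],[1,0.021,0.036,-0.007,-0.05],[1,0.021,0.036,-0.007,-0.05],[1,0.021,0.036,-0.007,-0.05],[1,0.021,0.036,-0.007,-0.05],[1,0.021,0.036,-0.007,-0.05],[1,0.021,0.036,-0.007,-0.05],[1,0.021,0.036,-0.007,-0.043]]]' && python3 -m crank '[[[1,0.021,0.036,-0.007,0],[1,0.021,0.036,-0.007,0],[1,0,0,0,0],[1,0,0,0,0]]]'
python3 - <<'E'
from h import *
print(pose()); im,c=shot("wrist","w1")
E
```

```text
time: 1.0
tcp_pos: [0.4078, -0.2879, 0.1941]
tcp_rot: [0.0, 1.0, -0.001, 0.0]
contact_force: [1.2, -0.4, 0.2]
width: 0.085
time: 1.4
tcp_pos: [0.4494, -0.2166, 0.1801]
tcp_rot: [-0.0, 1.0, 0.001, -0.0]
contact_force: [-1.1, -0.9, -0.7]
width: 0.0856
(1.4, array([ 0.4494, -0.2166,  0.1801]), 'yaw of tool y', -1.568, 'tilt', 0.001, 'w', 0.0856, array([-1.1, -0.9, -0.7]))
```

View pics/w1.png

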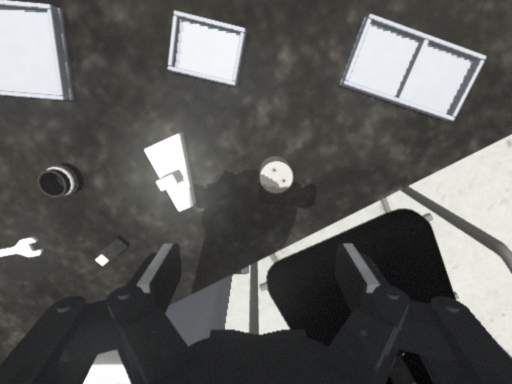

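The wrist view at right shows the two-bay tray (412,66), small tray (207,47), wedge B (172,172, lug at 171,180), short sample (277,175) and loupe (59,181). Now the left half.

```bash
python3 -m crank '[[[1,0,0.048,0,0],[1,0,0.048,0,0],[1,0,0.048,0,0],[1,0,0.048,0,0],[1,0,0.048,0,0],[1,0,0.048,0,0],[1,0,0.048,0,0],[1,0,0.034,0,0]]]' && python3 -m crank '[[[1,0,0,0,0],[1,0,0,0,0]]]'
python3 - <<'E'
from h import *
print(pose()); im,c=shot("wrist","w2")
E
```

```text
time: 2.25
tcp_pos: [0.4495, 0.154, 0.1808]
tcp_rot: [-0.0, 1.0, -0.001, 0.001]
contact_force: [0.8, -0.3, -0.3]
width: 0.0854
time: 2.45
tcp_pos: [0.4496, 0.1515, 0.1803]
tcp_rot: [0.0, 1.0, -0.0, -0.0]
contact_force: [-0.7, -0.9, 0.4]
width: 0.0852
(2.45, array([0.4496, 0.1515, 0.1803]), 'yaw of tool y', -1.572, 'tilt', 0.001, 'w', 0.0852, array([-0.7, -0.9,  0.4]))
```

View pics/w2.png

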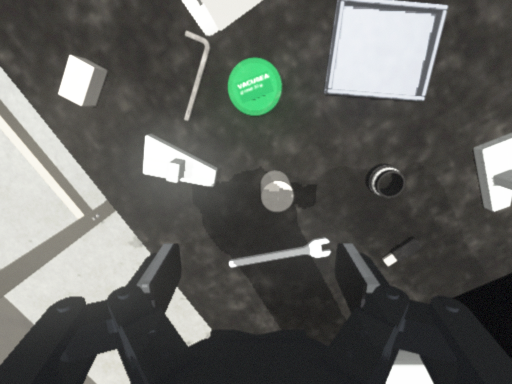

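The left view shows wedge tray (387,50), block (82,80), wedge A (178,165), tall sample (277,190) and loupe (386,181). Now measuring contours.

```bash
python3 - <<'E'
from h import *
for fn in ("w1","w2"):
    im,c=load(fn); g=cv2.cvtColor(im,cv2.COLOR_BGR2GRAY); m=(g>200).astype(np.uint8)
    m2=(g>125).astype(np.uint8)
    for nm,mm in (("hi",m),("lo",m2)):
        mm=mm.copy(); mm[255:]=0
        for k in cv2.findContours(mm,cv2.RETR_EXTERNAL,cv2.CHAIN_APPROX_NONE)[0]:
            a=cv2.contourArea(k)
            if a<300 or a>14000: continue
            x,y,w,h=cv2.boundingRect(k)
            hull=cv2.convexHull(k); ap=cv2.approxPolyDP(hull,3,True)[:,0]
            big=a>3000
            P=p2w(c,ap,.016 if big else .014)
            print(fn,nm,"bbox",x,y,w,h,"area",a,"poly",ap.tolist(),"\n   W",(P[:,:2]*1000).round(0).tolist(),"len",(np.linalg.norm(P-np.roll(P,-1,0),axis=1)*1000).round(0).tolist())
E
```

```text
w1 hi bbox 0 238 41 17 area 338.5 poly [[40, 250], [39, 254], [0, 254], [1, 249], [32, 238]] 
   W [[358.0, 51.0], [352.0, 54.0], [352.0, 102.0], [359.0, 99.0], [374.0, 57.0]] len [6.0, 48.0, 8.0, 45.0, 17.0]
w1 hi bbox 276 201 108 54 area 990.0 poly [[380, 202], [382, 213], [289, 254], [276, 254]] 
   W [[421.0, -358.0], [408.0, -363.0], [352.0, -256.0], [352.0, -239.0]] len [14.0, 120.0, 16.0, 137.0]
w1 hi bbox 387 191 110 64 area 1649.0 poly [[387, 197], [402, 192], [496, 254], [441, 254], [390, 208]] 
   W [[428.0, -365.0], [434.0, -382.0], [353.0, -512.0], [353.0, -444.0], [414.0, -371.0]] len [17.0, 153.0, 68.0, 95.0, 15.0]
w1 hi bbox 261 161 31 26 area 480.5 poly [[271, 162], [281, 162], [289, 168], [291, 181], [280, 186], [261, 173]] 
   W [[468.0, -231.0], [468.0, -242.0], [461.0, -251.0], [446.0, -254.0], [441.0, -242.0], [456.0, -220.0]] len [11.0, 11.0, 15.0, 14.0, 26.0, 17.0]
w1 hi bbox 410 135 102 116 area 5647.0 poly [[511, 250], [410, 185], [511, 135]] 
   W [[360.0, -527.0], [443.0, -388.0], [498.0, -485.0]] len [161.0, 112.0, 145.0]
w1 hi bbox 144 134 47 78 area 196
[... 5294 characters left out ...]
100], [82, 105], [58, 94]] 
   W [[576.0, 335.0], [562.0, 305.0], [533.0, 323.0], [529.0, 333.0], [539.0, 355.0]] len [33.0, 35.0, 10.0, 25.0, 42.0]
w2 lo bbox 184 31 26 90 area 428.0 poly [[188, 31], [206, 39], [209, 48], [185, 120]] 
   W [[596.0, 218.0], [589.0, 201.0], [581.0, 198.0], [513.0, 228.0]] len [18.0, 8.0, 74.0, 83.0]
w2 lo bbox 325 0 123 101 area 9776.0 poly [[447, 5], [423, 100], [325, 90], [341, 0]] 
   W [[616.0, -24.0], [533.0, -18.0], [543.0, 83.0], [620.0, 74.0]] len [83.0, 101.0, 78.0, 98.0]
w2 lo bbox 181 0 82 36 area 1549.5 poly [[262, 0], [212, 35], [205, 35], [181, 0]] 
   W [[621.0, 147.0], [592.0, 195.0], [592.0, 202.0], [621.0, 222.0]] len [56.0, 7.0, 35.0, 75.0]
```

```bash
python3 -m crank '[[[0.5,0.005,0.03,-0.015,-0.05],[0.5,0.005,0.03,-0.02,-0.05],[0.5,0.005,0.0255,-0.02,-0.057],[0.5,0,0,-0.03,0],[0.5,0,0,-0.03,0],[0.5,0,0,0,0],[0.5,0,0,0,0]]]'
python3 - <<'E'
from h import *
im,c=load("w1"); print("short",p2w(c,(277,174),.028).round(4),"loupe",p2w(c,(58,182),.026).round(4))
im,c=load("w2"); print("tall",p2w(c,(277.5,196),.045).round(4),"block",p2w(c,[(69,55),(93,67),(81,105),(58,93)],.025).mean(0).round(4),"loupe",p2w(c,(387,181),.026).round(4))
print(pose()); shot("wrist","w3")
E
```

```text
time: 3.2
tcp_pos: [0.4647, 0.2363, 0.0655]
tcp_rot: [0.001, 0.997, -0.08, -0.0]
contact_force: [-0.4, 1.2, 0.5]
width: 0.0424
short [[ 0.4582 -0.2371  0.028 ]] loupe [[ 4.484e-01 -4.000e-04  2.600e-02]]
tall [[0.4394 0.131  0.045 ]] block [0.5512 0.3277 0.025 ] loupe [[0.4498 0.0113 0.026 ]]
(3.2, array([0.4647, 0.2363, 0.0655]), 'yaw of tool y', -1.73, 'tilt', 0.002, 'w', 0.0424, array([-0.4,  1.2,  0.5]))
```

View pics/w3.png

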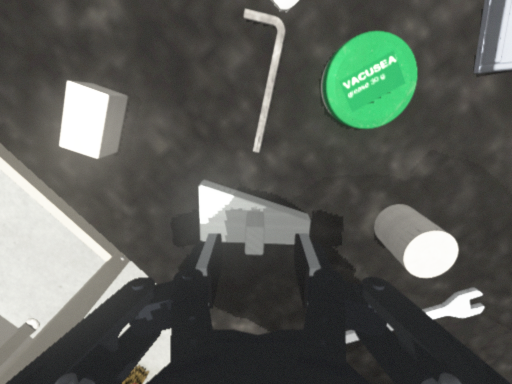

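The lug (255,232) is midway between the fingers (210 and 303). Now going down, gripping and lifting.

```bash
python3 - <<'E'
from h import *
im,c=load("w3"); th=np.radians(-99.); x=np.array([np.cos(th),np.sin(th)]); y=np.array([-x[1],x[0]])
for px,l in [((201,181),(-40,28)),((309,214),(40,4))]:
    P=p2w(c,px,.014)[0]; print(P.round(4),"origin",(P[:2]-x*l[0]/1000-y*l[1]/1000).round(4))
E
python3 -m crank '[[[0.5,0,0,-0.016,0],[0.5,0,0,-0.016,0],[0.5,0,0,0,0],[0,0,0,0,0],[0,0,0,0,0],[0,0,0,0,0],[0,0,0,0,0],[0,0,0,0,0]]]' 60 && python3 -m crank '[[[0,0,0,0,0],[0,0,0,0.02,0],[0,0,0,0.04,0],[0,0,0,0.04,0],[0,0,0,0,0]]]'
```

```text
[0.5006 0.2699 0.014 ] origin [0.4667 0.2347]
[0.4643 0.1992 0.014 ] origin [0.4666 0.2393]
time: 4.05
tcp_pos: [0.4653, 0.2384, 0.035]
tcp_rot: [-0.001, 0.997, -0.079, 0.001]
contact_force: [-0.9, -0.9, 6.0]
width: 0.0108
time: 4.55
tcp_pos: [0.4671, 0.24, 0.1391]
tcp_rot: [-0.003, 0.997, -0.079, 0.004]
contact_force: [0.8, 1.0, -1.1]
width: 0.0112
```

```bash
python3 -m crank '[[[0,0,-0.041,0,0.035],[0,0,-0.041,0,0.035],[0,0,-0.041,0,0],[0,0.02,-0.041,0,0],[0,0.025,-0.042,0,0],[0,0.025,0,0,0],[0,0.025,0,0,0],[0,0,0,0,0]]]' && python3 -m crank '[[[0,0,0,-0.03,0],[0,0,0,-0.02,0],[0,0,0,0,0],[0,0,0,0,0]]]'
python3 - <<'E'
from h import *
print(pose()); shot("wrist","w4")
E
```

```text
time: 5.35
tcp_pos: [0.562, 0.0314, 0.1334]
tcp_rot: [-0.0, 0.999, -0.044, 0.001]
contact_force: [0.1, 0.0, -1.6]
width: 0.0111
time: 5.75
tcp_pos: [0.5587, 0.0323, 0.0835]
tcp_rot: [0.0, 0.999, -0.043, -0.0]
contact_force: [0.9, 0.6, -0.2]
width: 0.011
(5.75, array([0.5587, 0.0323, 0.0835]), 'yaw of tool y', -1.658, 'tilt', 0.001, 'w', 0.011, array([ 0.9,  0.6, -0.2]))
```

View pics/w4.png

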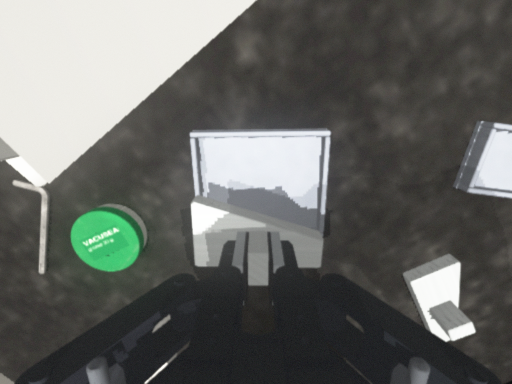

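The wedge hangs over the near half of the tray, parallel to it; tray far corners are (191,131) and (330,131), wedge slant corners (194,199) and (324,237).

```bash
python3 - <<'E'
from h import *
im,c=load("w4")
F=p2w(c,[(191,131),(330,131)],.016)[:,:2]; u=F[0]-F[1]; print("tray far edge",F.round(4),np.linalg.norm(u),"ang",np.degrees(np.arctan2(u[1],u[0])))
u/=np.linalg.norm(u); v=np.array([u[1],-u[0]]); ctr=F.mean(0)-v*.042; print("ctr",ctr.round(4),"target -18.5",(ctr-.0185*v).round(4))
W=p2w(c,[(194,199),(324,237)],.064)[:,:2]; a=np.radians(-95); x=np.array([np.cos(a),np.sin(a)]); y=np.array([-x[1],x[0]])
for P,l in zip(W,[(-.04,.028),(.04,.004)]): print("wedge origin",(P-x*l[0]-y*l[1]).round(4))
E
```

```text
tray far edge [[ 0.6246  0.0737]
 [ 0.6161 -0.0238]] 0.09795027417500314 ang 84.99390247178357
ctr [0.5785 0.0286] target -18.5 [0.5601 0.0302]
wedge origin [0.5589 0.029 ]
wedge origin [0.5588 0.0323]
```

```bash
python3 -m crank '[[[0,0.001,0,-0.02,0],[0,0,0,-0.015,0],[0,0,0,-0.01,0],[0,0,0,0,0],[0.45,0,0,0,0],[0.45,0,0,0,0],[0.45,0,0,0,0],[0.45,0,0,0,0]]]' && python3 -m crank '[[[0.45,0,0,0.02,0],[0.45,0,0,0.03,0],[0.45,-0.02,0,0.03,0],[0.45,-0.03,0,0.02,0],[0.45,0,0,0,0]]]'
python3 - <<'E'
from h import *
print(pose()); shot("wrist","w5")
E
```

```text
time: 6.6
tcp_pos: [0.5603, 0.0321, 0.0384]
tcp_rot: [0.0, 0.999, -0.044, 0.0]
contact_force: [0.0, -0.7, 0.7]
width: 0.0381
time: 7.1
tcp_pos: [0.5085, 0.0322, 0.1408]
tcp_rot: [0.0, 0.999, -0.043, 0.001]
contact_force: [0.9, 0.5, 0.1]
width: 0.0386
(7.1, array([0.5085, 0.0322, 0.1408]), 'yaw of tool y', -1.658, 'tilt', 0.002, 'w', 0.0386, array([0.9, 0.5, 0.1]))
```

View pics/w5.png

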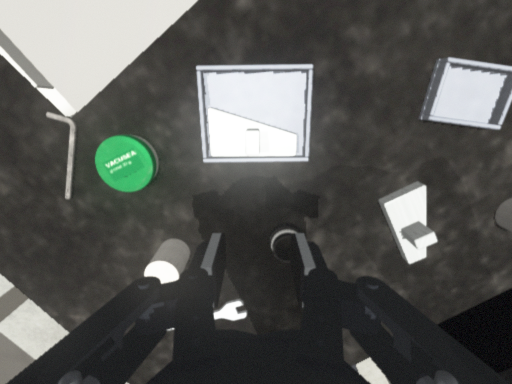

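Wedge A lies flat in the near half of the tray (slant corners 209,107 and 298,132). Next is wedge B, turning 2.06 rad on the way.

```bash
python3 - <<'E'
from h import *
im,c=load("w5"); a=np.radians(85.); u=np.array([np.cos(a),np.sin(a)]); v=np.array([u[1],-u[0]]); C=np.array([.579,.029])
W=p2w(c,[(209,107),(298,132)],.018)[:,:2]
for P,l in zip(W,[(-.04,.028),(.04,.004)]): 
    o=P+u*l[0]-v*l[1]; print("A origin",o.round(4),"tray along,across",((o-C)@u).round(4),((o-C)@v).round(4))
T=p2w(c,[(196,66),(312,66),(308,160),(203,161)],.016)[:,:2]; print("tray",T.round(4).tolist(),T.mean(0).round(4))
E
python3 -m crank '[[[0.5,-0.008,-0.022,0,0.147],[0.5,-0.008,-0.022,0,0.147],[0.5,-0.008,-0.022,0,0.147],[0.5,-0.008,-0.022,0,0.147],[0.5,-0.008,-0.022,0,0.147],[0.5,-0.008,-0.022,0,0.147],[0.5,-0.009,-0.0233,0,0.147],[0.5,0,0,0,0.147]]]' && python3 -m crank '[[[0.5,0,0,0,0.147],[0.5,0,0,0,0.147],[0.5,0,0,0,0.147],[0.5,0,0,0,0.147],[0.5,0,0,0,0.147],[0.5,0,0,0,0.148],[0.5,0,0,0,0],[0.5,0,0,0,0]]]'
python3 - <<'E'
from h import *
print(pose()); shot("wrist","w6")
E
```

```text
A origin [0.5582 0.0308] tray along,across -0.0 -0.0208
A origin [0.5606 0.0311] tray along,across 0.0004 -0.0185
tray [[0.6236, 0.0748], [0.615, -0.0235], [0.5341, -0.0178], [0.5418, 0.0812]] [0.5786 0.0287]
time: 7.95
tcp_pos: [0.4523, -0.1268, 0.1373]
tcp_rot: [-0.0, 0.855, 0.518, -0.001]
contact_force: [0.0, 0.2, -0.3]
width: 0.0425
time: 8.75
tcp_pos: [0.4535, -0.1234, 0.1378]
tcp_rot: [-0.0, 0.554, 0.832, 0.0]
contact_force: [-0.4, 0.2, -0.1]
width: 0.0424
(8.75, array([ 0.4535, -0.1234,  0.1378]), 'yaw of tool y', 0.396, 'tilt', 0.001, 'w', 0.0424, array([-0.4,  0.2, -0.1]))
```

View pics/w6.png

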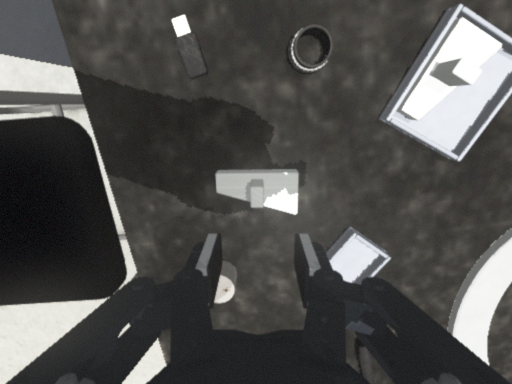

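Wedge B is aligned with the fingers (straight edge level at row 170, lug at 257,193, midway between 210 and 303). Grip and lift.

```bash
python3 - <<'E'
from h import *
im,c=load("w6"); a=np.radians(-157.); x=np.array([np.cos(a),np.sin(a)]); y=np.array([-x[1],x[0]])
for px,l in [((217,170),(.04,-.016)),((298,170),(-.04,-.016)),((297,214),(-.04,.028))]:
    P=p2w(c,px,.014)[0,:2]; print("B",(P-x*l[0]-y*l[1]).round(4))
E
python3 -m crank '[[[0.5,0,0,-0.04,0],[0.5,0,0,-0.04,0],[0.5,0,0,-0.0248,0],[0.5,0,0,0,0],[0,0,0,0,0],[0,0,0,0,0],[0,0,0,0,0],[0,0,0,0,0]]]' && python3 -m crank '[[[0,0,0,0,0],[0,0,0,0.02,0],[0,0,0,0.04,0],[0,0,0,0.04,0],[0,0,0,0,-0.147],[0,0,0,0,-0.147],[0,0,0,0,-0.147],[0,0,0,0,-0.147]]]'
```

```text
B [ 0.4534 -0.1191]
B [ 0.4509 -0.1206]
B [ 0.4522 -0.1215]
time: 9.6
tcp_pos: [0.4536, -0.1233, 0.0341]
tcp_rot: [0.001, 0.552, 0.834, 0.0]
contact_force: [-0.1, 0.3, 1.2]
width: 0.011
time: 10.4
tcp_pos: [0.453, -0.1235, 0.1336]
tcp_rot: [0.0, 0.772, 0.635, -0.0]
contact_force: [0.2, -1.0, -1.0]
width: 0.011
```

```bash
python3 -m crank '[[[0,0,0.02,0,-0.147],[0,0,0.02,0,-0.147],[0,0,0.02,0,-0.147],[0,0,0.02,0,-0.147],[0,0,0.02,0,-0.147],[0,0,0.02,0,-0.147],[0,0,0.02,0,-0.147],[0,0.01,0.011,0,-0.147]]]' && python3 -m crank '[[[0,0.03,0,0,-0.148],[0,0.035,0,0,-0.149],[0,0.035,0,0,0],[0,0.033,0,0,0],[0,0,0,-0.03,0],[0,0,0,-0.02,0],[0,0,0,0,0],[0,0,0,0,0]]]'
python3 - <<'E'
from h import *
print(pose()); shot("wrist","w7")
E
```

```text
time: 11.2
tcp_pos: [0.4621, 0.0293, 0.1335]
tcp_rot: [-0.0, 0.995, 0.101, -0.0]
contact_force: [-0.1, -0.3, -1.9]
width: 0.0106
time: 12.0
tcp_pos: [0.5959, 0.0278, 0.0836]
tcp_rot: [-0.0, 0.999, -0.045, -0.0]
contact_force: [0.2, -1.0, 0.1]
width: 0.0105
(12.0, array([0.5959, 0.0278, 0.0836]), 'yaw of tool y', -1.66, 'tilt', 0.001, 'w', 0.0105, array([ 0.2, -1. ,  0.1]))
```

View pics/w7.png

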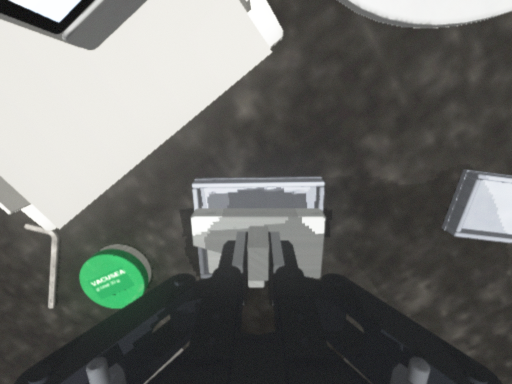

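The wedge's straight side is the bright strip at rows ~208–217, and the tray's far outer edge is at row ~180. I'll compute the clearance.

```bash
python3 - <<'E'
from h import *
im,c=load("w7"); g=cv2.cvtColor(im,cv2.COLOR_BGR2GRAY)
for col in (205,225,305): print(col,g[172:250,col].tolist())
a=np.radians(85.); u=np.array([np.cos(a),np.sin(a)]); v=np.array([u[1],-u[0]]); C=np.array([.5787,.0288])
F=p2w(c,[(193,181),(324,180)],.016)[:,:2]; print("far edge across (42)",((F-C)@v).round(4),"along",((F-C)@u).round(4))
for r in (215,217,219):
    W=p2w(c,[(194,r),(324,r)],.064)[:,:2]; print(r,"straight side across (want 34)",((W-C)@v).round(4),"along",((W-C)@u).round(4))
E
```

```text
205 [70, 70, 69, 66, 68, 80, 116, 145, 130, 114, 120, 170, 222, 233, 229, 207, 220, 233, 231, 231, 229, 229, 228, 227, 227, 222, 220, 213, 211, 210, 212, 211, 212, 207, 209, 205, 173, 149, 144, 144, 141, 137, 140, 151, 207, 248, 254, 254, 254, 254, 254, 254, 254, 254, 254, 254, 254, 254, 253, 232, 193, 188, 185, 184, 171, 153, 150, 148, 145, 146, 151, 154, 153, 154, 156, 152, 142, 118]
225 [81, 77, 80, 78, 76, 95, 133, 133, 115, 112, 128, 189, 231, 237, 228, 216, 225, 233, 236, 234, 226, 181, 147, 145, 143, 144, 145, 146, 144, 143, 142, 144, 144, 143, 141, 142, 135, 135, 134, 132, 130, 130, 132, 133, 151, 174, 185, 191, 189, 187, 188, 186, 189, 187, 189, 186, 185, 170, 149, 143, 143, 143, 143, 142, 145, 148, 147, 148, 146, 140, 121, 91, 70, 61, 60, 59, 60, 60]
305 [61, 59, 62, 65, 91, 131, 128, 111, 112, 127, 200, 234, 236, 228, 216, 225, 233, 229, 228, 217, 200, 157, 125, 120, 122, 124, 125, 124, 123, 119, 113, 111, 107, 111, 109, 115, 130, 138, 139, 139, 140, 138, 136, 144, 181, 230, 244, 247, 248, 248, 246, 241, 236, 208, 162, 142, 143, 145, 141, 142, 143, 143, 142, 142, 143, 144, 145, 144, 143, 141, 141, 139, 139, 140, 140, 142, 142, 141]
far edge across (42) [0.0428 0.0433] along [ 0.0489 -0.049 ]
215 straight side across (want 34) [0.0358 0.0356] along [ 0.0379 -0.0384]
217 straight side across (want 34) [0.0346 0.0343] along [ 0.038  -0.0385]
219 straight side across (want 34) [0.0333 0.0331] along [ 0.0381 -0.0386]
```

```bash
python3 -m crank '[[[0,0,0,-0.02,0],[0,0,0,-0.015,0],[0,0,0,-0.01,0],[0,0,0,0,0],[0.45,0,0,0,0],[0.45,0,0,0,0],[0.45,0,0,0,0],[0.45,0,0,0,0]]]' && python3 -m crank '[[[0.45,0,0,0.02,0],[0.45,0,0,0.03,0],[0.45,-0.02,0,0.03,0],[0.45,-0.03,0,0.02,0],[0.45,-0.03,0,0,0],[0.6,0,0,0,0]]]'
python3 - <<'E'
from h import *
print(pose()); shot("wrist","w8")
E
```

```text
time: 12.85
tcp_pos: [0.5964, 0.0278, 0.0387]
tcp_rot: [-0.0, 0.999, -0.045, 0.0]
contact_force: [1.3, -0.1, 0.9]
width: 0.0385
time: 13.45
tcp_pos: [0.513, 0.0276, 0.1392]
tcp_rot: [0.001, 0.999, -0.044, -0.001]
contact_force: [0.4, 1.0, -0.5]
width: 0.0505
(13.45, array([0.513 , 0.0276, 0.1392]), 'yaw of tool y', -1.659, 'tilt', 0.002, 'w', 0.0505, array([ 0.4,  1. , -0.5]))
```

View pics/w8.png

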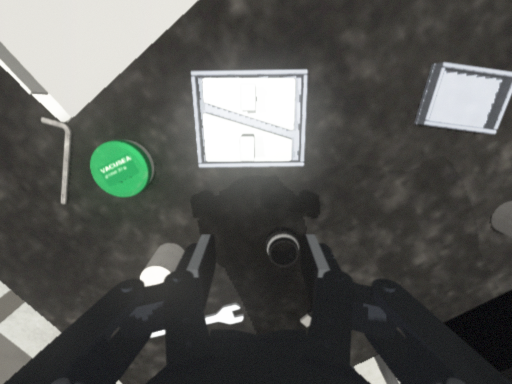

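Both wedges lie flat in the tray, slants facing with a narrow even gap (200,105 → 298,137). Next is the tall sample.

```bash
python3 -m crank '[[[0.8,-0.01,0.013,0,0.147],[0.8,-0.01,0.013,0,0.147],[0.8,-0.01,0.013,0,0.147],[0.8,-0.01,0.013,0,0.147],[0.8,-0.01,0.013,0,0.147],[0.8,-0.01,0.013,0,0.147],[0.8,-0.01,0.013,0,0.147],[0.8,-0.006,0.0123,0,0.147]]]' && python3 -m crank '[[[0.8,0,0,0,0.147],[0.8,0,0,-0.03,0.045],[0.8,0,0,0,0],[0.8,0,0,0,0]]]'
python3 - <<'E'
from h import *
print(pose()); shot("wrist","w9")
E
```

```text
time: 14.3
tcp_pos: [0.4405, 0.132, 0.1385]
tcp_rot: [-0.0, 0.854, 0.52, 0.0]
contact_force: [0.6, -0.5, 0.1]
width: 0.0686
time: 14.7
tcp_pos: [0.4403, 0.1313, 0.1083]
tcp_rot: [-0.001, 0.803, 0.596, -0.001]
contact_force: [-0.6, 0.4, 0.4]
width: 0.0685
(14.7, array([0.4403, 0.1313, 0.1083]), 'yaw of tool y', -0.294, 'tilt', 0.002, 'w', 0.0685, array([-0.6,  0.4,  0.4]))
```

View pics/w9.png

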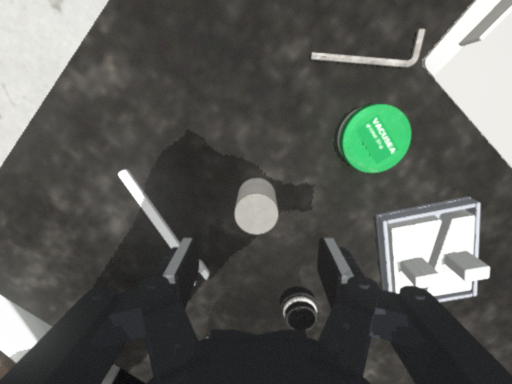

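The tall sample's top disc is centred at (257,212), in line with the fingers; the loupe at (300,308) is well clear.

```bash
python3 - <<'E'
from h import *
im,c=load("w9"); print("tall",p2w(c,(257,212.5),.045).round(4), "loupe",p2w(c,(301,315),.026).round(4))
E
python3 -m crank '[[[0.8,0,0,-0.03,0],[0.8,0,0,-0.03,0],[0.8,0,0,-0.0125,0],[0.8,0,0,0,0],[0,0,0,0,0],[0,0,0,0,0],[0,0,0,0,0],[0,0,0,0,0]]]' 60 && python3 -m crank '[[[0,0,0,0,0],[0,0,0,0,0],[0,0,0,0.02,0],[0,0,0,0.04,0],[0,0,0,0.04,0],[0,0,0,0,0]]]'
```

```text
tall [[0.4404 0.1327 0.045 ]] loupe [[0.4475 0.011  0.026 ]]
time: 15.55
tcp_pos: [0.4408, 0.1315, 0.0375]
tcp_rot: [0.001, 0.802, 0.597, 0.001]
contact_force: [-3.4, 0.2, 9.6]
width: 0.0323
time: 16.15
tcp_pos: [0.4429, 0.1323, 0.1409]
tcp_rot: [0.002, 0.803, 0.597, 0.004]
contact_force: [0.4, 0.9, -3.2]
width: 0.0324
```

```bash
python3 -m crank '[[[0,0,-0.047,0,0],[0,0,-0.047,0,0],[0,0,-0.047,0,0],[0,0,-0.047,0,0],[0,0,-0.047,0,0],[0,0,-0.047,0,0],[0,0,-0.047,0,0],[0,0.01,-0.047,0,0]]]' && python3 -m crank '[[[0,0.03,-0.038,0,0],[0,0.03,-0.03,0,0],[0,0.03,-0.0285,0,0],[0,0.03,0,0,0],[0,0,0,-0.03,0],[0,0,0,-0.02,0],[0,0,0,0,0],[0,0,0,0,0]]]'
python3 - <<'E'
from h import *
print(pose()); shot("wrist","w10")
E
```

```text
time: 16.95
tcp_pos: [0.4482, -0.247, 0.1356]
tcp_rot: [-0.0, 0.803, 0.596, -0.001]
contact_force: [1.9, 0.4, -3.3]
width: 0.032
time: 17.75
tcp_pos: [0.5697, -0.3413, 0.0856]
tcp_rot: [-0.001, 0.802, 0.597, -0.0]
contact_force: [0.4, -0.9, -3.1]
width: 0.0321
(17.75, array([ 0.5697, -0.3413,  0.0856]), 'yaw of tool y', -0.292, 'tilt', 0.001, 'w', 0.0321, array([ 0.4, -0.9, -3.1]))
```

View pics/w10.png

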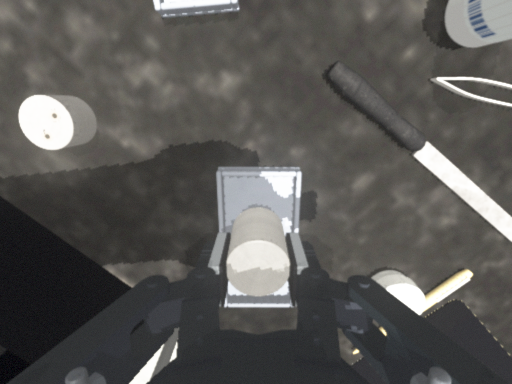

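The sample hangs over the +y bay, centred across it (tray edges at columns 218 and 301, sample at 258); the end wall is at row 168.

```bash
python3 - <<'E'
from h import *
im,c=load("w10"); F=p2w(c,[(217,169),(302,169)],.016)[:,:2]; d=F[1]-F[0]; print(F.round(4),np.linalg.norm(d),"yaw",np.arctan2(d[1],d[0]))
d/=np.linalg.norm(d); y=np.array([-d[1],d[0]]); print("bay+",(F.mean(0)-.032*y).round(4),"bay-",(F.mean(0)-.092*y).round(4))
E
python3 -m crank '[[[0,0,0,-0.025,0],[0,0,0,-0.015,0],[0,0,0,-0.004,0],[0,0,0,0,0],[0.7,0,0,0,0],[0.7,0,0,0,0],[0.7,0,0,0,0],[0.7,0,0,0,0]]]' && python3 -m crank '[[[0.7,0,0,0.02,0],[0.7,0,0,0.04,0],[0.7,0,0,0.04,0],[0.7,-0.03,0,0,0],[0.8,-0.03,0.03,0,0],[0.8,-0.03,0.04,0,0],[0.8,-0.02,0.034,0,0],[0.8,0,0,0,0]]]'
python3 - <<'E'
from h import *
print(pose()); shot("wrist","w11")
E
```

```text
[[ 0.5506 -0.3002]
 [ 0.6113 -0.3184]] 0.06332790632355537 yaw -0.29218722783471707
bay+ [ 0.5718 -0.3399] bay- [ 0.5545 -0.3974]
time: 18.6
tcp_pos: [0.5706, -0.3416, 0.0426]
tcp_rot: [0.0, 0.802, 0.597, 0.0]
contact_force: [-0.1, -0.4, 0.2]
width: 0.0597
time: 19.4
tcp_pos: [0.4577, -0.233, 0.1423]
tcp_rot: [-0.001, 0.801, 0.599, -0.001]
contact_force: [0.1, -1.4, 0.3]
width: 0.0685
(19.4, array([ 0.4577, -0.233 ,  0.1423]), 'yaw of tool y', -0.288, 'tilt', 0.002, 'w', 0.0685, array([ 0.1, -1.4,  0.3]))
```

View pics/w11.png

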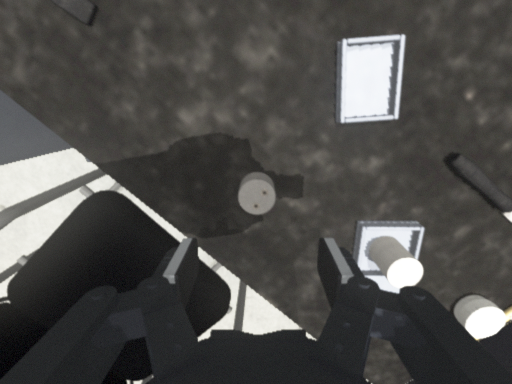

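The tall sample stands in its bay (base ~385,245, top 405,272). The short sample's top is at (257,195), in line with the fingers.

```bash
python3 - <<'E'
from h import *
im,c=load("w11"); print("short",p2w(c,(257,195),.028).round(4),pose())
print("tall",p2w(c,(405,272),.049).round(4))
E
python3 -m crank '[[[0.8,0,0,-0.045,0],[0.8,0,0,-0.04,0],[0.8,0,0,-0.026,0],[0.8,0,0,0,0],[0,0,0,0,0],[0,0,0,0,0],[0,0,0,0,0],[0,0,0,0,0]]]' 60 && python3 -m crank '[[[0,0,0,0,0],[0,0,0,0,0],[0,0,0,0.02,0],[0,0,0,0.04,0],[0,0,0,0.045,0],[0,0,0,0,0]]]'; python3 -c "from h import *; print(pose())"
```

```text
short [[ 0.4565 -0.2348  0.028 ]] (19.45, array([ 0.4595, -0.2357,  0.1427]), 'yaw of tool y', -0.289, 'tilt', 0.001, 'w', 0.0685, array([ 0.7, -0.8, -0. ]))
tall [[ 0.5716 -0.342   0.049 ]]
time: 20.25
tcp_pos: [0.4611, -0.238, 0.0329]
tcp_rot: [0.001, 0.803, 0.597, 0.0]
contact_force: [-2.1, 0.7, 6.1]
width: 0.0331
time: 20.85
tcp_pos: [0.464, -0.2388, 0.1426]
tcp_rot: [0.005, 0.803, 0.597, 0.002]
contact_force: [2.0, -0.0, -1.8]
width: 0.0332
(20.85, array([ 0.464 , -0.2388,  0.1426]), 'yaw of tool y', -0.292, 'tilt', 0.011, 'w', 0.0332, array([ 2. , -0. , -1.8]))
```

```bash
python3 -m crank '[[[0,0.01,-0.035,0,0],[0,0.015,-0.035,0,0],[0,0.02,-0.035,0,0],[0,0.025,-0.035,0,0],[0,0.024,-0.0205,0,0],[0,0,0,-0.03,0],[0,0,0,-0.02,0],[0,0,0,0,0]]]' && python3 -m crank '[[[0,0,0,0,0],[0,0,0,0,0]]]'
python3 - <<'E'
from h import *
print(pose()); shot("wrist","w12")
E
```

```text
time: 21.65
tcp_pos: [0.5522, -0.3971, 0.0826]
tcp_rot: [-0.003, 0.802, 0.597, -0.001]
contact_force: [-1.3, 0.1, -1.8]
width: 0.0336
time: 21.85
tcp_pos: [0.555, -0.3983, 0.0877]
tcp_rot: [0.001, 0.802, 0.597, 0.0]
contact_force: [1.0, -0.4, -1.6]
width: 0.0332
(21.85, array([ 0.555 , -0.3983,  0.0877]), 'yaw of tool y', -0.292, 'tilt', 0.002, 'w', 0.0332, array([ 1. , -0.4, -1.6]))
```

View pics/w12.png

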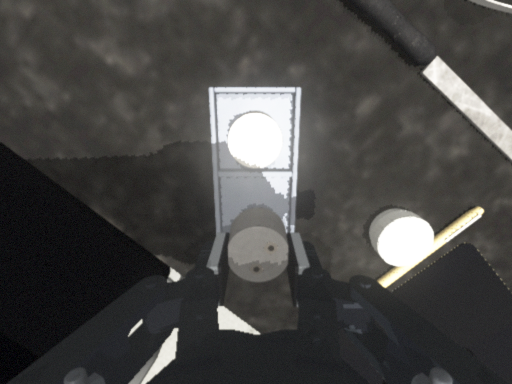

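The tall sample is centred in the far bay (255,140) and the short one is lined up over the near bay, past the divider at row 170. Lowering and releasing, then on to the block.

```bash
python3 -m crank '[[[0,0,0,-0.025,0],[0,0,0,-0.018,0],[0,0,0,-0.007,0],[0,0,0,0,0],[0.7,0,0,0,0],[0.7,0,0,0,0],[0.7,0,0,0,0],[0.7,0,0,0,0]]]' && python3 -m crank '[[[0.7,0,0,0.02,0],[0.7,0,0,0.04,0],[0.7,0,0,0.04,0],[0.7,-0.03,0,0,0],[0.7,-0.03,0.03,0,0],[0.7,-0.03,0.04,0,0],[0.7,0,0,0,0],[0.7,0,0,0,0]]]'
python3 - <<'E'
from h import *
print(pose()); im,c=shot("wrist","w13")
E
```

```text
time: 22.7
tcp_pos: [0.5543, -0.398, 0.036]
tcp_rot: [0.0, 0.802, 0.597, 0.0]
contact_force: [0.3, 0.7, 0.8]
width: 0.0596
time: 23.5
tcp_pos: [0.4638, -0.3274, 0.1365]
tcp_rot: [0.0, 0.802, 0.597, -0.0]
contact_force: [1.5, -0.5, 0.6]
width: 0.0597
(23.5, array([ 0.4638, -0.3274,  0.1365]), 'yaw of tool y', -0.291, 'tilt', 0.001, 'w', 0.0597, array([ 1.5, -0.5,  0.6]))
```

View pics/w13.png

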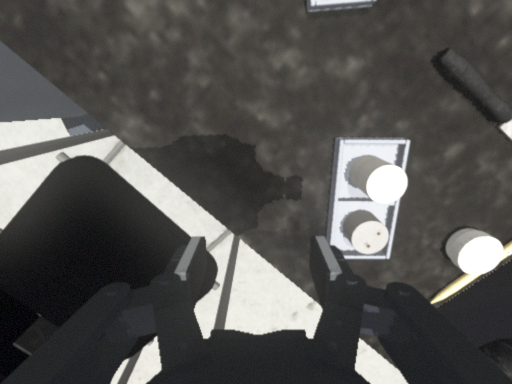

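Both samples stand in their bays (tops 386,184 and 369,237). Now the block.

```bash
python3 -m crank '[[[0.7,0,0.048,0,0.147],[0.7,0,0.048,0,0.147],[0.7,0,0.048,0,0.147],[0.7,0,0.048,0,0.147],[0.7,0,0.048,0,0.147],[0.7,0,0.048,0,0.147],[0.7,0,0.048,0,0.147],[0.7,0,0.048,0,0.147]]]' && python3 -m crank '[[[0.7,0,0.048,0,0.1],[0.7,0,0.048,0,0.088],[0.7,0,0.048,0,0],[0.7,0.018,0.045,0,0],[0.7,0.02,0.042,0,0],[0.7,0.025,0.0407,0,0],[0.7,0.0248,0,0,0],[0.7,0,0,0,0]]]' && python3 -m crank '[[[0.7,0,0,-0.03,0],[0.7,0,0,0,0],[0.7,0,0,0,0]]]'
python3 - <<'E'
from h import *
print(pose()); im,c=shot("wrist","w14")
E
```

```text
time: 24.35
tcp_pos: [0.466, 0.0579, 0.1366]
tcp_rot: [0.001, 0.335, 0.942, 0.001]
contact_force: [1.6, -1.0, 0.8]
width: 0.0596
time: 25.15
tcp_pos: [0.556, 0.329, 0.1352]
tcp_rot: [0.0, 0.248, 0.969, 0.001]
contact_force: [-0.1, -0.7, -0.5]
width: 0.06
time: 25.45
tcp_pos: [0.5521, 0.3272, 0.1058]
tcp_rot: [-0.001, 0.247, 0.969, -0.0]
contact_force: [0.4, 1.0, 0.5]
width: 0.0596
(25.45, array([0.5521, 0.3272, 0.1058]), 'yaw of tool y', 1.071, 'tilt', 0.001, 'w', 0.0596, array([0.4, 1. , 0.5]))
```

View pics/w14.png

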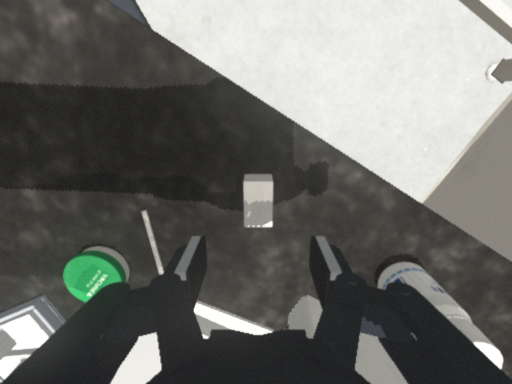

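The block (258,205) is square with and centred between the fingers. A pill bottle stands at (400,275), so I'll check its clearance before descending.

```bash
python3 - <<'E'
from h import *
im,c=load("w14"); print("block",p2w(c,[(258,205.5)],.025).round(4))
t=np.array([.5521,.3272]); a=1.071; y=np.array([np.cos(a),np.sin(a)]); x=np.array([-y[1],y[0]])  # tool y; tool x = y rotated +90 (z down)... sign checked below
for n,px,z in [("base L edge",(377,272),0),("base mid",(400,270),0.0),("top L",(470,352),.08),("top mid",(487,355),.08),("block",(258,205.5),.025)]:
    P=p2w(c,px,z)[0,:2]-t; print(n,(P+t).round(3),"tool y",(P@y).round(3),"perp",(P@x).round(3))
E
```

```text
block [[0.5521 0.3274 0.025 ]]
base L edge [0.681 0.393] tool y 0.12 perp -0.081
base mid [0.689 0.414] tool y 0.142 perp -0.079
top L [0.71 0.42] tool y 0.157 perp -0.094
top mid [0.719 0.43 ] tool y 0.17 perp -0.097
block [0.552 0.327] tool y 0.0 perp 0.0
```

```bash
python3 -m crank '[[[0.7,0.0005,0,-0.03,0],[0.7,0,0,-0.03,0],[0.7,0,0,-0.016,0],[0.7,0,0,0,0],[0,0,0,0,0],[0,0,0,0,0],[0,0,0,0,0],[0,0,0,0,0]]]' 60 && python3 -m crank '[[[0,0,0,0,0],[0,0,0,0,0],[0,0,0,0.02,0],[0,0,0,0.04,0],[0,0,0,0.046,0],[0,0,0,0,0]]]'; python3 -c "from h import *; print(pose())"
```

```text
time: 26.3
tcp_pos: [0.5534, 0.3285, 0.032]
tcp_rot: [0.001, 0.247, 0.969, 0.001]
contact_force: [-0.8, -1.9, 6.6]
width: 0.0219
time: 26.9
tcp_pos: [0.5547, 0.3309, 0.1443]
tcp_rot: [0.003, 0.247, 0.969, 0.004]
contact_force: [0.9, 0.4, -2.0]
width: 0.022
(26.9, array([0.5547, 0.3309, 0.1443]), 'yaw of tool y', 1.072, 'tilt', 0.011, 'w', 0.022, array([ 0.9,  0.4, -2. ]))
```

```bash
python3 -m crank '[[[0,-0.03,-0.01,0,0],[0,-0.03,-0.03,0,-0.145],[0,-0.02,-0.04,0,-0.145],[0,-0.01,-0.045,0,-0.145],[0,0,-0.047,0,-0.145],[0,0,-0.047,0,-0.145],[0,0,-0.047,0,-0.145],[0,0,-0.047,0,-0.145]]]' && python3 -m crank '[[[0,0,-0.047,0,-0.145],[0,0,-0.047,0,-0.149],[0,0.01,-0.047,0,0],[0,0.03,-0.0387,0,0],[0,0.035,0,0,0],[0,0.0433,0,0,0],[0,0,0,-0.03,0],[0,0,0,-0.02,0]]]' && python3 -m crank '[[[0,0,0,0,0],[0,0,0,0,0]]]'
python3 - <<'E'
from h import *
print(pose()); im,c=shot("wrist","w15")
E
```

```text
time: 27.7
tcp_pos: [0.4623, 0.0131, 0.137]
tcp_rot: [0.001, 0.689, 0.725, 0.0]
contact_force: [1.5, 0.4, -3.1]
width: 0.0224
time: 28.5
tcp_pos: [0.5818, -0.1642, 0.0855]
tcp_rot: [-0.0, 0.785, 0.619, 0.001]
contact_force: [-1.1, -0.1, -3.1]
width: 0.022
time: 28.7
tcp_pos: [0.5808, -0.1646, 0.0867]
tcp_rot: [-0.0, 0.786, 0.619, 0.0]
contact_force: [-0.1, 0.2, -1.2]
width: 0.0222
(28.7, array([ 0.5808, -0.1646,  0.0867]), 'yaw of tool y', -0.237, 'tilt', 0.0, 'w', 0.0222, array([-0.1,  0.2, -1.2]))
```

View pics/w15.png

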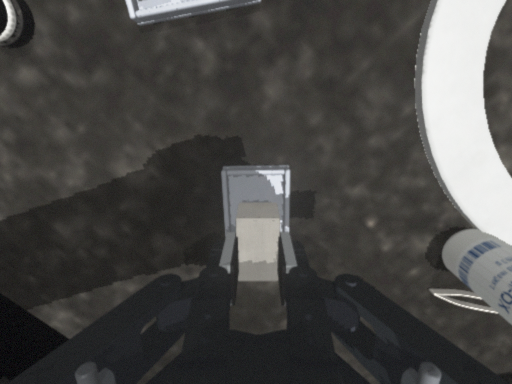

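The block hangs over the small tray, parallel and centred (tray columns 221–291, block 237–280). Lower and release, then back off and take the final checks.

```bash
python3 - <<'E'
from h import *
im,c=load("w15"); F=p2w(c,[(221,168),(291,167)],.016)[:,:2]; d=F[1]-F[0]; L=np.linalg.norm(d); d/=L; y=np.array([-d[1],d[0]]); print("width",L,"yaw",np.arctan2(d[1],d[0]),"ctr",(F.mean(0)-.034*y).round(4))
E
python3 -m crank '[[[0,0,0,-0.025,0],[0,0,0,-0.018,0],[0,0,0,-0.008,0],[0,0,0,0,0],[0.6,0,0,0,0],[0.6,0,0,0,0],[0.6,0,0,0,0],[0.6,0,0,0,0]]]' && python3 -m crank '[[[0.6,0,0,0.02,0],[0.6,0,0,0.04,0],[0.6,0,0,0.04,0],[0.6,-0.04,0,0,0],[0.6,-0.04,-0.02,0.03,-0.147],[0.6,-0.04,-0.02,0.03,-0.147],[0.6,-0.02,-0.02,0.02,-0.147],[0.6,0,0,0,-0.147]]]' && python3 -m crank '[[[0.6,0,0,0,-0.147],[0.6,0,0,0,-0.147],[0.6,0,0,0,-0.147],[0.6,0,0,0,-0.147],[0.6,0,0,0,-0.147],[0.6,0,0,0,0],[0.6,0,0,0,0]]]'
python3 - <<'E'
from h import *
print(pose()); im,c=shot("wrist","w16"); shot("top","top2")
E
```

```text
width 0.05236166241886984 yaw -0.2223015647825107 ctr [ 0.5805 -0.1638]
time: 29.55
tcp_pos: [0.5811, -0.165, 0.0355]
tcp_rot: [0.0, 0.786, 0.619, 0.0]
contact_force: [0.5, 0.1, 0.4]
width: 0.0513
time: 30.35
tcp_pos: [0.4448, -0.2259, 0.2138]
tcp_rot: [0.003, 0.933, 0.359, 0.001]
contact_force: [0.3, -0.1, -0.7]
width: 0.0514
time: 31.05
tcp_pos: [0.4466, -0.2219, 0.2108]
tcp_rot: [0.0, 1.0, 0.008, 0.0]
contact_force: [0.6, -0.5, -0.4]
width: 0.0509
(31.05, array([ 0.4466, -0.2219,  0.2108]), 'yaw of tool y', -1.555, 'tilt', 0.0, 'w', 0.0509, array([ 0.6, -0.5, -0.4]))
```

View pics/w16.png

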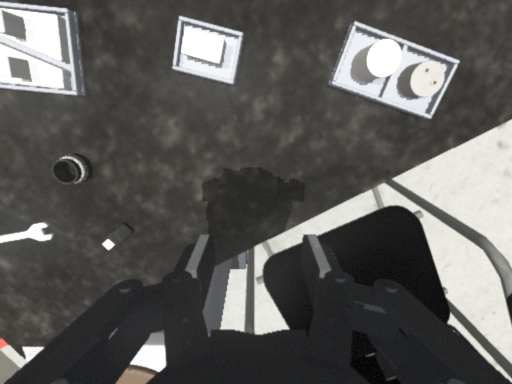

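All five parts sit in their trays: block (203,45), tall sample (383,58), short sample (427,80), wedges at left; the loupe is at (70,169). That is 19 pictures viewed, over the budget of 14, so I'm viewing no more. A final numeric check, then hand in.

```bash
python3 - <<'E'
from h import *
from rig import workorder
im,c=load("w16")
for n,px,z,t in [("tall",(383,58),.049,(.5705,-.341)),("short",(428,79),.032,(.5535,-.398)),("block",(204,45),.029,(.580,-.1645))]:
    P=p2w(c,px,z)[0,:2]; print(n,P.round(4),"off by",np.linalg.norm(P-t).round(4))
# loupe: dark ring, before/after in the same (top) camera
a,_=load("top1"); b,_=load("top2"); r=(slice(188,214),slice(227,254)); print("loupe patch max/mean diff",cv2.absdiff(a[r],b[r]).max(),cv2.absdiff(a[r],b[r]).mean().round(2))
print(pose()); workorder.hand_in()
E
```

```text
tall [ 0.5704 -0.3413] off by 0.0003
short [ 0.5538 -0.3988] off by 0.0009
block [ 0.5826 -0.1651] off by 0.0027
loupe patch max/mean diff 10 3.99
(31.15, array([ 0.4466, -0.222 ,  0.2108]), 'yaw of tool y', -1.557, 'tilt', 0.0, 'w', 0.0513, array([-0.1, -0. ,  0.3]))
the job is handed in; nothing more can be done
```

All five parts are in their trays, and I handed the job in at 31 s of the 128 s allowed. No verdict was reported.

- **Samples:** the tall one stands in the +y bay and the short one in the -y bay. The last wrist image put both within about 1 mm of the bay centres.
- **Block:** it lies flat and parallel in the smallest tray, about 3 mm from the centre.
- **Wedges:** they lie flat, pointing opposite ways with their slanted sides facing. Wedge A was measured after release; wedge B was last measured hanging over the tray and only looked at afterwards. They are about 38 mm apart across the tray (25–46 allowed), with roughly a 5 mm gap between the slants and little offset along it.
- **Loupe:** the top-camera patch around it hardly changed from start to end (mean difference 4 of 255, largest 10), so it did not move.
- **Arm:** it is clear at z = 0.21 m, and no force reading reported during the job exceeded about 10 N.

**Checks that disagreed:** the first two wrist views put the loupe 12 mm apart in y, probably because I picked different rim points. Wedge B measured about 3 mm off the gripper centre along its y axis, which I allowed for when placing it.

**Picture budget:** I viewed 19 pictures, over the budget of 14 and past the one or two extra allowed.

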